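# Tug-check the paint cases and snap shut any that is unlatched

## Task

At least one of the three paint cases on the rack is shut but not latched. Working from the nearest to the farthest, tug each lid firmly by its pull bar; where the lid comes up, push it down once until the push catch snaps (a push on a latched lid would release it) and tug again, so that every lid in turn has held against a firm tug that draws its sprung bar out about 5 mm. Leave all three lids shut with the bars let go, and everything else where it stands.

Things in the scene. Friction and masses are not known exactly. Their poses are not given: they have to be found in the camera images.
- rack: Clear acrylic rack, 386 mm wide (its y), fixed; origin: centre of its underside; x level, up the slope, roughly the robot's left (yaw 1.5 to 1.95); y towards the near case, z up. Three closed grey plastic cases (120 x 105 x 42 mm, no visible catch) lie on it in a row, 120 mm apart in y, the middle one at y = 0, on a slope rising 30 degrees to +x: lid normal (-0.5, 0, 0.866) in its frame.
- deck_front (a point): Middle of the lower front edge of the rack's clear top deck (fixed, 6 mm thick, 386 mm wide in rack y, 130 mm deep, 178 mm above the rack's origin, front edge at rack x = -60 mm), which roofs the upper part of the cases. A gripper straight down onto a pull bar runs into it; tilted 25 to 45 degrees, its body leaning out to the lids' lower side (rack -x), it clears it.
- grip_near (a point): Point in the near case's pull bar (near or far from the robot), 26 mm off the lid along its normal; axes as the rack's at rest. A black fin on the lower part of the lid, 16 mm thick (rack y), 44 mm long up the slope, standing 37 mm off the lid, 88 mm down the slope from the hinge at the lid's upper edge. It swivels (up to 0.35 rad, lightly sprung) on a pin in its foot, parallel to the hinge.
- pull_near (a joint): How far the near pull bar is drawn out of its lid along the lid's normal, m: 0 at rest, at most 0.010; it is sprung, 1.5 N per mm, so it shows how hard the lid is tugged.
- grip_middle (a point): Point in the middle case's pull bar (near or far from the robot), 26 mm off the lid along its normal; axes as the rack's at rest. A black fin on the lower part of the lid, 16 mm thick (rack y), 44 mm long up the slope, standing 37 mm off the lid, 88 mm down the slope from the hinge at the lid's upper edge. It swivels (up to 0.35 rad, lightly sprung) on a pin in its foot, parallel to the hinge.
- pull_middle (a joint): How far the middle pull bar is drawn out of its lid along the lid's normal, m: 0 at rest, at most 0.010; it is sprung, 1.5 N per mm, so it shows how hard the lid is tugged.
- grip_far (a point): Point in the far case's pull bar (near or far from the robot), 26 mm off the lid along its normal; axes as the rack's at rest. A black fin on the lower part of the lid, 16 mm thick (rack y), 44 mm long up the slope, standing 37 mm off the lid, 88 mm down the slope from the hinge at the lid's upper edge. It swivels (up to 0.35 rad, lightly sprung) on a pin in its foot, parallel to the hinge.
- pull_far (a joint): How far the far pull bar is drawn out of its lid along the lid's normal, m: 0 at rest, at most 0.010; it is sprung, 1.5 N per mm, so it shows how hard the lid is tugged.
- lid_near (a joint): Hinge of the near lid, rad: 0 shut on its seal (latched or not, it reads and looks the same), positive open, up to 0.25; 88 mm per rad at the bar. Tugged, a latched lid gives about 0.02 and then holds; an unlatched one follows the pull at 2 to 3 N.
- lid_middle (a joint): Hinge of the middle lid, as the near one. Pressing any lid: it sinks on its seal and stops hard at about -0.09 (8 mm at the bar). Its hidden push catch flips at about -0.07 (6 mm), with 6 to 9 N on the bar: a full press snaps an unlatched lid shut, a full press on a latched lid releases it. Let the lid come back to 0 after a press.
- lid_far (a joint): Hinge of the far lid, as the near and middle ones.
- cup: Bystander: ceramic water cup, 72 mm across, 85 mm tall; origin: centre of its underside.
- dropper_0: Bystander: dropper bottle, 25 mm across, 78 mm tall, standing on the rack's deck; origin: centre of its underside.
- dropper_1: Bystander: dropper bottle, 25 mm across, 78 mm tall, standing on the rack's deck; origin: centre of its underside.
- dropper_2: Bystander: dropper bottle, 25 mm across, 78 mm tall, standing on the rack's deck; origin: centre of its underside.
- palette: Bystander: wet palette, ceramic with clip-on lid, 186 x 136 x 26 mm; origin: centre of its underside.
- pot_0: Bystander: small paint pot, 32 mm across, 36 mm tall, standing in front of the rack; origin: centre of its underside.
- pot_1: Bystander: small paint pot, 32 mm across, 36 mm tall, standing in front of the rack; origin: centre of its underside.
- tweezers: Bystander: steel tweezers, 120 mm long, lying along their x axis on the mat; origin: centre of its underside.

How it is judged:
By the outcome, as a careful person would: the job done as asked, in the order asked, and still so for the second after the job is handed in, with the robot touching nothing.
It also fails if it takes over 66 s, if anything falls off the work surface, if the arm or the gripper's body presses on something with over 40 N, if the wrist force passes 120 N, or if a joint passes its speed limit or range.

## Robot

A 6-joint arm with a two-finger parallel gripper is mounted at the origin on the work surface. World frame = base frame: x ahead of the robot, y to its left, z up, the work surface at z = 0. Lengths are in m, angles in rad, forces in N, time in s.
With the tool pointing down it reaches from about 0.225 to 0.875 m from the base axis. Payload 3.4 kg.
Tool frame: the origin (TCP) lies on the centre line of the jaws, within the pads' length; the fingertips stand bot.tcp_to_tips ahead of it and the grasp point (between the pads) lies 2 mm behind it (bot.tcp_to_tips is the distance from the TCP to the fingertips, in m); z points along the fingers, x is the direction in which the jaws open and shut, and the axes are right-handed (so a half turn about z gives the same grasp; the last joint's range is limited). The gripper opens to 85 mm and grips with 20 to 120 N. Pads are 22 mm wide; open, the fingers measure 114 mm over their backs; the gripper's body (76 mm by 85 mm) begins 54 mm behind the grasp point. The pads swing forward as they close: fully open they stand 13 mm farther back than shut.
Start: joints at [-1.376, 0.276, 1.505, -0, 1.361, -0.121], TCP at [0.179, -0.547, 0.248] pointing down, gripper open.
Joint ranges: [-2.89, 2.89], [-0.75, 2.08], [0.22, 2.7], [-1.18, 4.32], [0.11, 2.71], [-2.7, 2.7]. Speed limits (rad/s): [2.57, 2.57, 3.14, 3.14, 3.14, 3.14].

## Interface

Orientations are given as a rotation vector (axis times angle).
In Python, from station import bot gives the robot as it stands. The module is installed in compiled form; this text tells all that it offers.
- The arm moves only by the shell command python3 -m pendant 'ROWS'. ROWS is JSON, a list of rows, each a list of 7 numbers: the turn, a rotation vector about the tool's x, y, z in rad, then the shift along the tool's x, y, z in mm, then the opening, from -1 (shut) to 1 (fully open). In form: [[rx, ry, rz, dx, dy, dz, grip], ...]. A call has 1 to 8 rows; each row shifts and turns the commanded pose from where the row before left it, along the tool's axes as they then stand; what a row does not reach is not made up. A row lasts 1/10 s, in which the tool goes at most 50 mm and 8.59 degrees, less where a joint would pass 70% of its speed; a pose out of reach is approached as far as the arm can. A call is refused whole if a number of a shift passes 50 or a number of a turn 0.15, either way. A call with a gripper value outside its range is refused whole. The fingers move at their own pace and stop on an object; the grip force is fixed at half the most. Time passes only in rows, so rows that do not move let the fingers close. It gives the time, the measured TCP pose, the force and the opening at its end, in the units of the state.
- bot.sense(): the state, without advancing time (a new reading comes with each control period).
- bot.snapshot(name): name is "scene" or "top" or "wrist"; returns (picture, depth): 384x512x3 uint8, red, green, blue; 384x512 float32, m along the optical axis (not along the pixel's ray), 0 where there is no reading.
- bot.camera_model(name): a dict with "mtx" (3x3 intrinsics, pixels), "k1" (the pictures are not rectified: a ray, as slopes to the right and down, at radius r is drawn at 1 + k1 r^2 times it, then the intrinsics apply), "world_from_camera" (4x4, takes a point from camera to world coordinates). Camera axes: x right, y down, z forward; pixel columns grow to the right and rows downward; lengths in m; the calibration is good to about 2 mm. A picture is of the moment at which its call begins: read the wrist's pose just before it. camera_model takes no time and is no camera call; for the wrist camera it gives the pose at the moment of the call.
- bot.close_job(): hands the job in, once; it reports no verdict.
The state is a dict: "time_s": time; "joint_positions": joint angles; "joint_vel": joint speeds; "effort": joint torques, N m; "position": TCP position; "eef_rot": TCP orientation; "ft_force": force on the tool from outside, world axes, zero at the start; "torque": the same for the moment, N m; "finger_gap": finger opening in m.
Only numpy, scipy, OpenCV 4.12 (cv2) and the standard library are available. Lean on these libraries where they do the work, as an engineer would, in place of code of your own. Each camera call takes 0.05 s, during which the arm holds its last target.

## Working session

There is one attempt and no reset: what is moved stays moved. The work goes in short steps, Python scripts to look and compute and a shell command to move; the robot and the scene stay as the last step left them, time stands still between calls to the robot, and variables do not carry over. Pictures are saved under pics/ and viewed, and the job is handed in when it is done.

```bash
mkdir -p pics; cat > h.py <<'E'
import numpy as np, cv2
from station import bot
from scipy.spatial.transform import Rotation as R
def snap(n,f):
    m=bot.camera_model(n); p,d=bot.snapshot(n); cv2.imwrite('pics/'+f+'.png',p[:,:,::-1]); np.savez('pics/'+f+'.npz',p=p,d=d,mtx=m['mtx'],k1=m['k1'],T=m['world_from_camera']); return p,d,m
def ray(f,u,v):
    z=np.load('pics/'+f+'.npz'); K=z['mtx'];k=float(z['k1'])
    D=np.array([k,0,0,0,0.])
    x,y=cv2.undistortPoints(np.array([[[u,v]]],float),K,D,None,None)[0,0] if 1 else 0
    T=z['T']; return T[:3,3],T[:3,:3]@np.array([x,y,1]),z['d']
def px(f,u,v):
    o,r,d=ray(f,u,v); return o+r*d[int(round(v)),int(round(u))]
def tri(*obs):
    A=np.zeros((3,3));b=np.zeros(3)
    for f,u,v in obs:
        o,r,_=ray(f,u,v); r=r/np.linalg.norm(r); P=np.eye(3)-np.outer(r,r);A+=P;b+=P@o
    x=np.linalg.solve(A,b)
    res=[]
    for f,u,v in obs:
        o,r,_=ray(f,u,v); r=r/np.linalg.norm(r); res.append(np.linalg.norm((np.eye(3)-np.outer(r,r))@(x-o)))
    return x,res
def proj(f,X):
    z=np.load('pics/'+f+'.npz');T=z['T'];c=T[:3,:3].T@(np.array(X)-T[:3,3])
    q,_=cv2.projectPoints(c.reshape(1,1,3),np.zeros(3),np.zeros(3),z['mtx'],np.array([float(z['k1']),0,0,0,0]));return q.ravel()
def big(f,u0,v0,u1,v1,s,out):
    p=cv2.imread('pics/'+f+'.png')[v0:v1,u0:u1]; cv2.imwrite('pics/'+out+'.png',cv2.resize(p,None,fx=s,fy=s,interpolation=cv2.INTER_CUBIC))
E
python3 - <<'E'
from h import *
print(bot.sense(),bot.tcp_to_tips)
for n in('scene','top','wrist'):
    p,d,m=snap(n,n+'0');print(n,m['world_from_camera'].round(3).tolist(),m['k1'],m['mtx'])
E
```

```text
{'time_s': 0.0, 'joint_positions': array([-1.37600217e+00,  2.76611091e-01,  1.50613609e+00,  3.17587170e-05,
        1.36066395e+00, -1.21002865e-01]), 'joint_vel': array([-1.66440115e-03, -8.95069867e-04, -8.29097037e-05,  1.92203605e-03,
        5.54286936e-04, -8.39450575e-04]), 'effort': array([-1.31853203e-04, -4.16774011e+01, -2.45807719e+01, -4.71251551e-04,
        1.10948257e-02, -4.31742671e-05]), 'position': array([ 0.17848948, -0.54608654,  0.24742931]), 'eef_rot': array([-2.54208622e+00,  1.84376806e+00,  2.05892796e-03]), 'ft_force': array([-0.05870281, -0.3044376 , -0.27749986]), 'torque': array([-0.06088069, -0.01663747, -0.00580908]), 'finger_gap': 0.0856145634874887} 0.017
scene [[-0.352, 0.765, -0.539, 1.073], [0.936, 0.278, -0.217, 0.158], [-0.016, -0.581, -0.814, 0.93], [0.0, 0.0, 0.0, 1.0]] -0.06313565768903233 [[370.246759     0.         255.84119532]
 [  0.         370.246759   194.20428332]
 [  0.           0.           1.        ]]
top [[0.024, -0.983, 0.184, 0.293], [-1.0, -0.026, -0.01, -0.033], [0.014, -0.183, -0.983, 1.56], [0.0, 0.0, 0.0, 1.0]] 0.003628353481379925 [[459.50920569   0.         255.44478011]
 [  0.         459.50920569 191.40610583]
 [  0.           0.           1.        ]]
wrist [[0.311, -0.907, -0.284, 0.251], [-0.951, -0.297, -0.09, -0.524], [-0.003, 0.297, -0.955, 0.373], [0.0, 0.0, 0.0, 1.0]] -0.04757508701040315 [[342.33732224   0.         255.86805053]
 [  0.         342.33732224 191.85461558]
 [  0.           0.           1.        ]]
```

View pics/scene0.png

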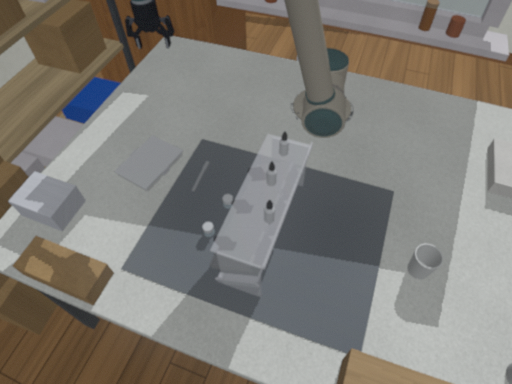

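View pics/top0.png

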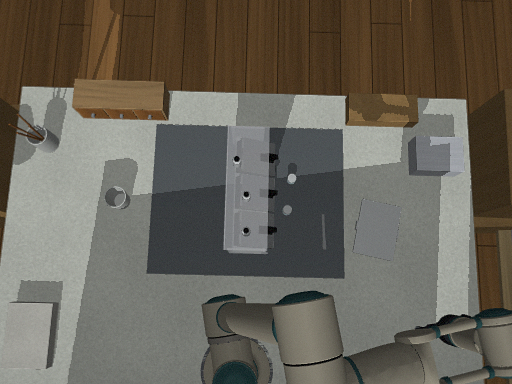

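View pics/wrist0.png

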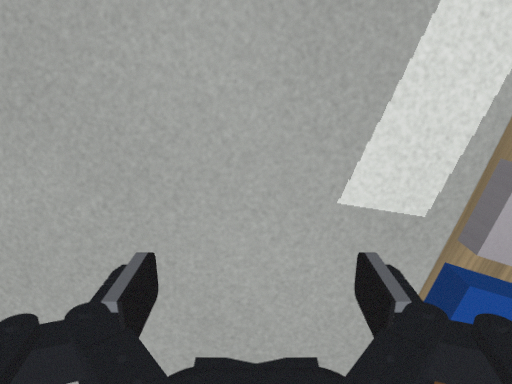

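```bash
python3 - <<'E'
from h import *
big('top0',210,115,310,265,4,'topc')
big('scene0',190,120,330,300,3.3,'scenec')
for p in[(270,158),(270,193),(270,230),(245,253),(266,253),(229,128),(268,128),(291,179),(287,210)]: print(p,px('top0',*p).round(4))
E
```

```text
(270, 158) [ 0.677  -0.0915  0.1067]
(270, 193) [ 0.5602 -0.0934  0.1107]
(270, 230) [ 0.441  -0.0955  0.1131]
(245, 253) [ 0.3723 -0.0177  0.0103]
(266, 253) [ 0.3735 -0.0877  0.0211]
(229, 128) [0.7479 0.0413 0.1894]
(268, 128) [ 0.7525 -0.0802  0.1863]
(291, 179) [ 0.6234 -0.1667  0.0393]
(287, 210) [ 0.5179 -0.1549  0.0331]
```

View pics/topc.png

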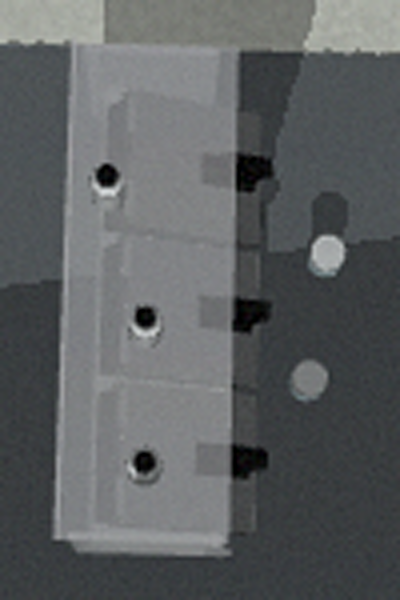

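View pics/scenec.png

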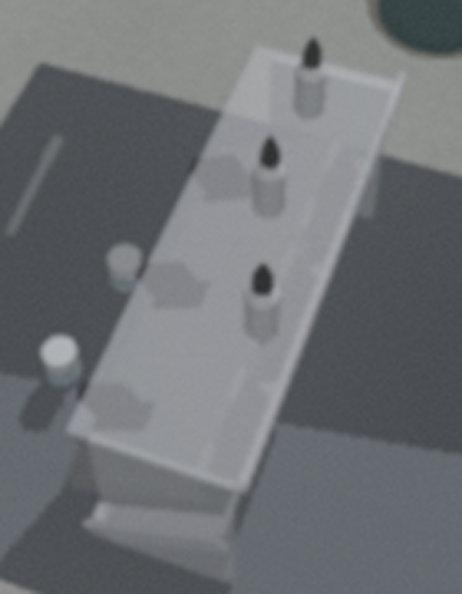

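```bash
cat >> h.py <<'E'
def pose():
    s=bot.sense(); return s['position'],R.from_rotvec(s['eef_rot'])
def Rt(yaw,tilt,sgn):
    x=np.array([np.cos(yaw),np.sin(yaw),0]);y=np.array([-np.sin(yaw),np.cos(yaw),0]);k=np.array([0,0,1.])
    tz=np.sin(tilt)*x-np.cos(tilt)*k; tx=sgn*y; return R.from_matrix(np.c_[tx,np.cross(tz,tx),tz])
def rows(P,Rg,n,start=None):
    p0,R0=start or pose(); w=(R0.inv()*Rg).as_rotvec()/n
    # rotate uniformly in n steps about tool-fixed axis; shifts in current tool frame (before turn)
    out=[];Rc=R0
    for i in range(n):
        out.append((w.round(3).tolist(),(Rc.inv().apply((P-p0)/n)).round(1).tolist())); Rc=Rc*R.from_rotvec(w)
    return out
E
python3 - <<'E'
from h import *
p,r=pose();print(r.as_matrix().round(3))
m=bot.camera_model('wrist')['world_from_camera'];print('cam in tool',r.inv().apply(m[:3,3]-p),(r.as_matrix().T@m[:3,:3]).round(2))
for s in(1,-1):
    Q=Rt(1.59,.6,s);print(s,(r.inv()*Q).as_rotvec()); 
P=np.array([.46,-.24,.30])
for a in rows(P,Rt(1.59,.6,-1),12):print(a)
for a in rows(P,Rt(1.59,.6,1),12)[:1]:print(a)
E
```

```text
[[ 0.311 -0.951 -0.   ]
 [-0.951 -0.311  0.001]
 [-0.001 -0.    -1.   ]]
cam in tool [ 0.00147327 -0.07578576 -0.12508817] [[ 1.    0.   -0.  ]
 [-0.    0.95  0.3 ]
 [ 0.   -0.3   0.95]]
1 [-0.41174184 -0.55688026  1.80399027]
-1 [ 0.5146325  -0.38050502 -1.23384333]
([0.043, -0.032, -0.103], [-0.0, -0.0, -0.0])
([0.043, -0.032, -0.103], [-0.0, -0.0, -0.0])
([0.043, -0.032, -0.103], [-0.0, -0.0, -0.0])
([0.043, -0.032, -0.103], [-0.0, -0.0, 0.0])
([0.043, -0.032, -0.103], [-0.0, -0.0, 0.0])
([0.043, -0.032, -0.103], [0.0, -0.0, 0.0])
([0.043, -0.032, -0.103], [0.0, -0.0, 0.0])
([0.043, -0.032, -0.103], [0.0, -0.0, 0.0])
([0.043, -0.032, -0.103], [0.0, -0.0, 0.0])
([0.043, -0.032, -0.103], [0.0, -0.0, 0.0])
([0.043, -0.032, -0.103], [0.0, -0.0, 0.0])
([0.043, -0.032, -0.103], [0.0, -0.0, 0.0])
([-0.034, -0.046, 0.15], [-0.0, -0.0, -0.0])
```

```bash
sed -i 's/(P-p0)\/n)/(P-p0)*1000\/n)/' h.py; python3 - <<'E'
from h import *
lo=np.array([-1.18,.11,-2.7]);hi=np.array([4.32,2.71,2.7])
for name,g in(('near',[.441,-.0955,.105]),('mid',[.56,-.0934,.105]),('far',[.677,-.0915,.105])):
  for s in(1,-1):
   for tilt in(.44,.52,.7):
    Q=Rt(1.59,tilt,s); tz=Q.as_matrix()[:,2]; w=np.array(g)-.25*tz; j1=np.arctan2(w[1],w[0])
    o=[]
    for f in(1.5,1.8,2.1):
        M=(R.from_euler('ZY',[j1,f]).inv()*Q)
        e=M.as_euler('ZYZ'); e[2]-=np.pi
        for e in (e,np.array([e[0]+np.pi,-e[1],e[2]+np.pi])):
            e=np.array([e[0],e[1],e[2]]); 
            for i in(0,2):
                e[i]=(e[i]+np.pi)%(2*np.pi)-np.pi
            for k in(0,2*np.pi):
                ee=e+[k,0,0]
                if (ee>lo).all() and (ee<hi).all(): o.append((f,*ee.round(2)))
    print(name,s,tilt,round(j1,2),o)
E
```

```text
near 1 0.44 -0.43 [(1.8, np.float64(0.39), np.float64(1.54), np.float64(2.64)), (2.1, np.float64(0.41), np.float64(1.27), np.float64(2.52))]
near 1 0.52 -0.46 [(1.8, np.float64(0.46), np.float64(1.6), np.float64(2.61)), (2.1, np.float64(0.47), np.float64(1.33), np.float64(2.48))]
near 1 0.7 -0.52 [(1.8, np.float64(0.59), np.float64(1.72), np.float64(2.57)), (2.1, np.float64(0.59), np.float64(1.47), np.float64(2.41))]
near -1 0.44 -0.43 [(1.5, np.float64(0.41), np.float64(1.82), np.float64(-0.38)), (1.8, np.float64(0.39), np.float64(1.54), np.float64(-0.5)), (2.1, np.float64(0.41), np.float64(1.27), np.float64(-0.62))]
near -1 0.52 -0.46 [(1.5, np.float64(0.48), np.float64(1.86), np.float64(-0.39)), (1.8, np.float64(0.46), np.float64(1.6), np.float64(-0.53)), (2.1, np.float64(0.47), np.float64(1.33), np.float64(-0.66))]
near -1 0.7 -0.52 [(1.5, np.float64(0.64), np.float64(1.97), np.float64(-0.39)), (1.8, np.float64(0.59), np.float64(1.72), np.float64(-0.57)), (2.1, np.float64(0.59), np.float64(1.47), np.float64(-0.73))]
mid 1 0.44 -0.34 [(2.1, np.float64(0.44), np.float64(1.24), np.f
[... 1049 characters left out ...]
t64(2.6))]
far 1 0.7 -0.36 [(2.1, np.float64(0.66), np.float64(1.39), np.float64(2.53))]
far -1 0.44 -0.28 [(1.5, np.float64(0.43), np.float64(1.76), np.float64(-0.25)), (1.8, np.float64(0.42), np.float64(1.49), np.float64(-0.37)), (2.1, np.float64(0.45), np.float64(1.22), np.float64(-0.5))]
far -1 0.52 -0.31 [(1.5, np.float64(0.5), np.float64(1.79), np.float64(-0.25)), (1.8, np.float64(0.49), np.float64(1.53), np.float64(-0.39)), (2.1, np.float64(0.52), np.float64(1.27), np.float64(-0.54))]
far -1 0.7 -0.36 [(1.5, np.float64(0.68), np.float64(1.86), np.float64(-0.25)), (1.8, np.float64(0.64), np.float64(1.63), np.float64(-0.43)), (2.1, np.float64(0.66), np.float64(1.39), np.float64(-0.61))]
```

```bash
python3 - <<'E'
from h import *
for a in rows(np.array([.50,-.185,.25]),Rt(1.59,.61,-1),16):print(a)
E
```

```text
([0.033, -0.024, -0.077], [-15.2, -26.1, -0.1])
([0.033, -0.024, -0.077], [-13.2, -27.2, 1.1])
([0.033, -0.024, -0.077], [-11.0, -28.1, 2.3])
([0.033, -0.024, -0.077], [-8.7, -28.7, 3.5])
([0.033, -0.024, -0.077], [-6.4, -29.2, 4.6])
([0.033, -0.024, -0.077], [-4.0, -29.4, 5.7])
([0.033, -0.024, -0.077], [-1.6, -29.4, 6.7])
([0.033, -0.024, -0.077], [0.8, -29.2, 7.7])
([0.033, -0.024, -0.077], [3.3, -28.8, 8.6])
([0.033, -0.024, -0.077], [5.7, -28.2, 9.4])
([0.033, -0.024, -0.077], [8.1, -27.3, 10.1])
([0.033, -0.024, -0.077], [10.4, -26.3, 10.8])
([0.033, -0.024, -0.077], [12.6, -25.0, 11.3])
([0.033, -0.024, -0.077], [14.8, -23.6, 11.8])
([0.033, -0.024, -0.077], [16.8, -22.0, 12.2])
([0.033, -0.024, -0.077], [18.7, -20.2, 12.4])
```

```bash
python3 -m pendant '[[0.033,-0.024,-0.077,-15,-26,0,1],[0.033,-0.024,-0.077,-13,-27,1,1],[0.033,-0.024,-0.077,-11,-28,2,1],[0.033,-0.024,-0.077,-9,-29,3.5,1],[0.033,-0.024,-0.077,-6,-29,4.5,1],[0.033,-0.024,-0.077,-4,-29,5.5,1],[0.033,-0.024,-0.077,-2,-29,6.5,1],[0.033,-0.024,-0.077,1,-29,7.5,1]]' && python3 -m pendant '[[0.033,-0.024,-0.077,3,-29,8.5,1],[0.033,-0.024,-0.077,6,-28,9.5,1],[0.033,-0.024,-0.077,8,-27,10,1],[0.033,-0.024,-0.077,10,-26,11,1],[0.033,-0.024,-0.077,13,-25,11,1],[0.033,-0.024,-0.077,15,-24,12,1],[0.033,-0.024,-0.077,17,-22,12,1],[0.033,-0.024,-0.077,19,-20,12,1]]'; python3 - <<'E'
from h import *
s=bot.sense();print(s['joint_positions'])
snap('wrist','w1')
E
```

```text
time_s: 0.95
position: [0.3389, -0.3663, 0.2499]
eef_rot: [-2.68, 0.874, 0.001]
ft_force: [-0.2, 0.6, -0.2]
finger_gap: 0.0852
time_s: 1.75
position: [0.5004, -0.1865, 0.2519]
eef_rot: [-2.53, -0.028, 0.001]
ft_force: [0.5, 0.2, -0.0]
finger_gap: 0.0851
[-0.76430922  0.39972527  1.46666357  0.42676462  1.71820674 -0.81934352]
```

View pics/w1.png

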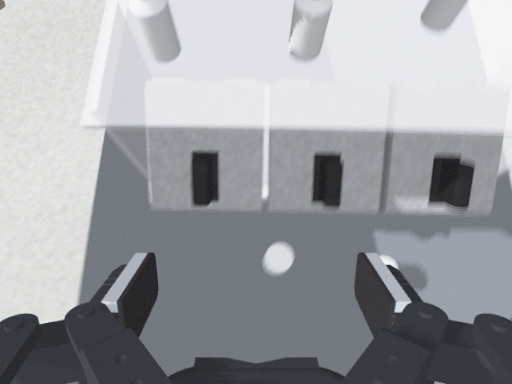

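```bash
python3 - <<'E'
from h import *
big('w1',140,110,340,220,4,'w1a'); big('w1',300,110,500,220,4,'w1b')
E
```

```text
(no output)
```

View pics/w1a.png

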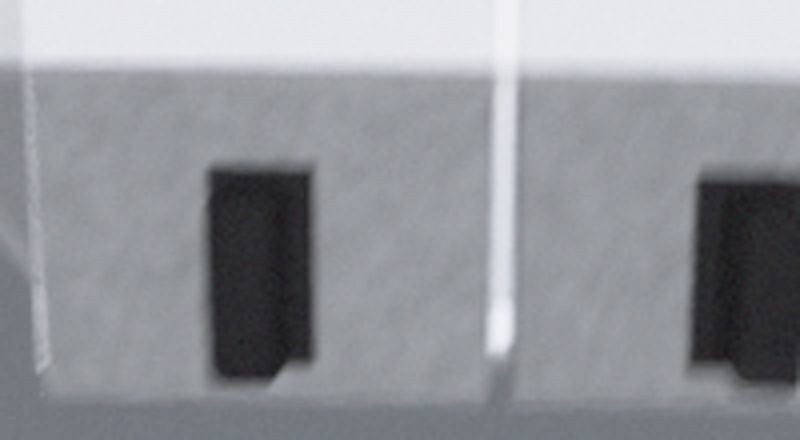

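View pics/w1b.png

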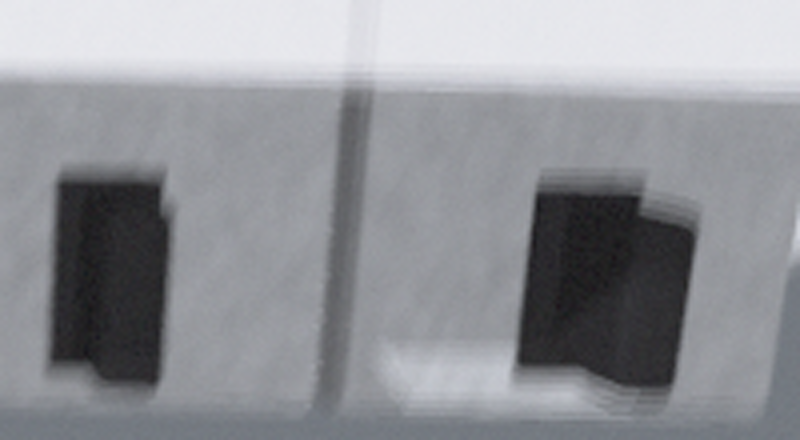

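```bash
cat >> h.py <<'E'
def cloud(f,u0,v0,u1,v1):
    z=np.load('pics/'+f+'.npz');U,V=np.meshgrid(np.arange(u0,u1),np.arange(v0,v1))
    q=cv2.undistortPoints(np.stack([U.ravel(),V.ravel()],1).astype(float)[:,None],z['mtx'],np.array([float(z['k1']),0,0,0,0]))[:,0]
    d=z['d'][v0:v1,u0:u1].ravel();c=np.c_[q,np.ones(len(q))]*d[:,None]
    return c@z['T'][:3,:3].T+z['T'][:3,3], z['p'][v0:v1,u0:u1].reshape(-1,3).astype(float).mean(1), d
def fins(f,boxes,yaw=1.59):
    x=np.array([np.cos(yaw),np.sin(yaw),0]);y=np.array([-np.sin(yaw),np.cos(yaw),0]);k=np.array([0,0,1.])
    n=-.5*x+.866*k;s=.866*x+.5*k
    for b in boxes:
        X,g,d=cloud(f,*b); ok=d>0
        lid=ok&(g>100)
        blk=ok&(g<70)
        N=X@n
        # lid level: fit plane
        h0=np.median(N[lid]); top=blk&(N>h0+.030)&(N<h0+.045)
        T=X[top]; pr=lambda A:[np.percentile(A,[2,50,98]).round(4).tolist()]
        print(b,'lidN',h0.round(4),'n',top.sum(),'topN-lid',pr(N[top]-h0),'y',pr(T@y),'s',pr(T@s),'med',np.median(T,0).round(4))
        L=X[lid&(abs(N-h0)<.006)]; c=L.mean(0);u=np.linalg.svd(L-c,full_matrices=False)[2][2]; print('  lid normal',(u*np.sign(u[2])).round(3), 'yaw from normal', np.arctan2(-u[1]*np.sign(u[2]),-u[0]*np.sign(u[2])).round(3))
E
python3 - <<'E'
from h import *
snap('wrist','w2'); fins('w2',[(160,140,255,205),(275,140,378,205),(400,140,490,206)])
print(pose()[0])
E
```

```text
(160, 140, 255, 205) lidN 0.1119 n 728 topN-lid [[0.032, 0.0361, 0.0376]] y [[-0.4533, -0.4464, -0.4387]] s [[-0.0538, -0.0348, -0.0177]] med [ 0.4485 -0.0956  0.1104]
  lid normal [ 0.002 -0.504  0.864] yaw from normal 1.574
(275, 140, 378, 205) lidN 0.1129 n 690 topN-lid [[0.0318, 0.0361, 0.0376]] y [[-0.5722, -0.5644, -0.5573]] s [[-0.0527, -0.0359, -0.0195]] med [ 0.5662 -0.0946  0.111 ]
  lid normal [ 0.001 -0.504  0.864] yaw from normal 1.572
(400, 140, 490, 206) lidN 0.114 n 669 topN-lid [[0.0304, 0.0359, 0.0377]] y [[-0.6913, -0.6822, -0.6768]] s [[-0.0527, -0.037, -0.0219]] med [ 0.6843 -0.0937  0.111 ]
  lid normal [ 0.001 -0.504  0.864] yaw from normal 1.573
[ 0.50164643 -0.18537934  0.25126186]
```

View pics/w2.png

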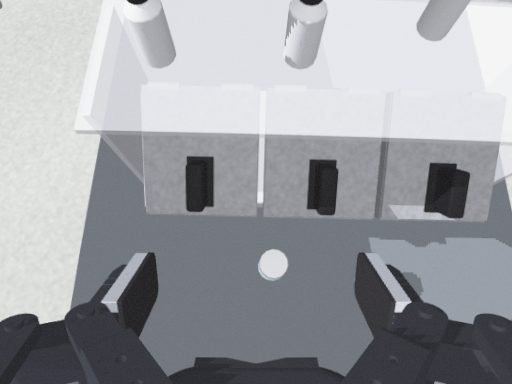

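```bash
python3 - <<'E'
from h import *
def pl(f,u,v,z):
    o,r,_=ray(f,u,v); return (o+r*(z-o[2])/r[2]).round(4)
print(pl('top0',268.2,190,.181),pl('top0',267.7,240,.181),pl('w2',197,131,.181),pl('w2',315,133,.181),pl('w2',440,139,.181))
for p in [(197,128),(197,134),(315,130),(315,137)]: print(px('w2',*p).round(4))
G=np.array([.4479,-.0913,.1017])
Q=Rt(1.577,.61,-1); n=-Q.as_matrix()[:,2]
for a in rows(G+n*.08,Q,6):print(a)
E
```

```text
[ 0.5564 -0.0848  0.181 ] [ 0.4039 -0.0863  0.181 ] [ 0.4602 -0.081   0.181 ] [ 0.5437 -0.0802  0.181 ] [ 0.6336 -0.0819  0.181 ]
[ 0.4611 -0.0817  0.1866]
[ 0.4609 -0.0849  0.1839]
[ 0.5427 -0.0809  0.1867]
[ 0.5432 -0.0844  0.1829]
([-0.001, 0.001, 0.003], [-8.8, 1.3, 16.1])
([-0.001, 0.001, 0.003], [-8.8, 1.3, 16.1])
([-0.001, 0.001, 0.003], [-8.8, 1.3, 16.1])
([-0.001, 0.001, 0.003], [-8.8, 1.3, 16.1])
([-0.001, 0.001, 0.003], [-8.8, 1.4, 16.1])
([-0.001, 0.001, 0.003], [-8.9, 1.4, 16.1])
```

```bash
python3 - <<'E'
from h import *
G=np.array([.4479,-.0913,.1017])
Q=Rt(1.577,.68,-1); n=-Q.as_matrix()[:,2]
for a in rows(G+n*.06,Q,5):print(a)
E
```

```text
([0.013, 0.001, 0.003], [-10.6, 2.4, 23.4])
([0.013, 0.001, 0.003], [-10.6, 2.8, 23.4])
([0.013, 0.001, 0.003], [-10.6, 3.1, 23.3])
([0.013, 0.001, 0.003], [-10.6, 3.4, 23.3])
([0.013, 0.001, 0.003], [-10.6, 3.8, 23.2])
```

```bash
python3 -m pendant '[[0.013,0.001,0.003,-10.6,2.4,23,1],[0.013,0.001,0.003,-10.6,2.8,23,1],[0.013,0.001,0.003,-10.6,3,23,1],[0.013,0.001,0.003,-10.6,3.4,23,1],[0.013,0.001,0.003,-10.6,3.8,23,1],[0,0,0,0,0,0,1],[0,0,0,0,0,0,1]]'; python3 - <<'E'
from h import *
snap('wrist','w3');print(pose()[0],pose()[1].as_rotvec(),Rt(1.577,.68,-1).as_rotvec(),bot.sense()['ft_force'])
E
```

```text
time_s: 2.55
position: [0.4467, -0.1326, 0.1507]
eef_rot: [-2.466, -0.002, 0.001]
ft_force: [0.0, -0.3, -0.1]
finger_gap: 0.0853
[ 0.44735758 -0.13314431  0.1511421 ] [-2.46768047e+00 -2.60398997e-03 -9.96311749e-04] [-2.46158273 -0.00763545  0.00270094] [ 0.36828774 -0.53598318  0.70122532]
```

View pics/w3.png

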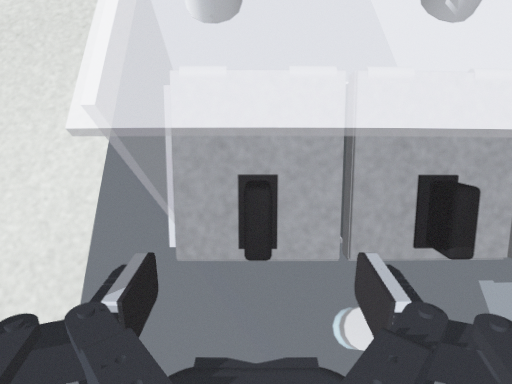

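```bash
python3 - <<'E'
from h import *
fins('w3',[(185,165,330,262),(370,165,500,258)],1.577)
print(tri(('w2',196,165),('w3',258,183)),tri(('w2',195,211),('w3',258,258)))
E
python3 - <<'E'
from h import *
big('w3',170,150,340,280,4.5,'w3a')
big('w2',150,140,290,230,5,'w2a')
E
```

```text
(185, 165, 330, 262) lidN 0.1089 n 2034 topN-lid [[0.0332, 0.0362, 0.0377]] y [[-0.4543, -0.4468, -0.4393]] s [[-0.0542, -0.0325, -0.0129]] med [ 0.4474 -0.0979  0.1094]
  lid normal [ 0.001 -0.51   0.86 ] yaw from normal 1.573
(370, 165, 500, 258) lidN 0.1091 n 2181 topN-lid [[0.0307, 0.0361, 0.0377]] y [[-0.5733, -0.5642, -0.5585]] s [[-0.0544, -0.0332, -0.0136]] med [ 0.5648 -0.0977  0.1087]
  lid normal [ 0.001 -0.502  0.865] yaw from normal 1.574
(array([ 0.44809558, -0.07693372,  0.11147516]), [np.float64(0.0014157666800662444), np.float64(0.0014157666800662105)]) (array([ 0.44790803, -0.11652914,  0.0948278 ]), [np.float64(0.00042232452892051634), np.float64(0.0004223245289204918)])
```

View pics/w3a.png

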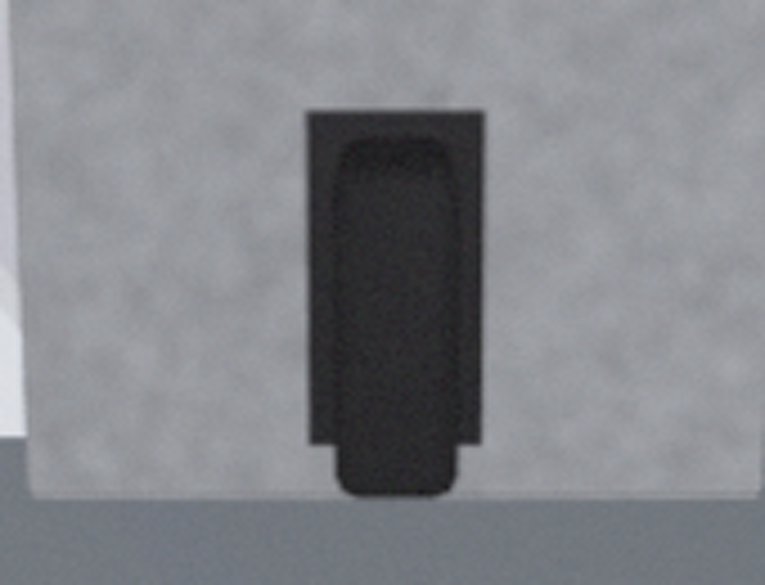

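View pics/w2a.png

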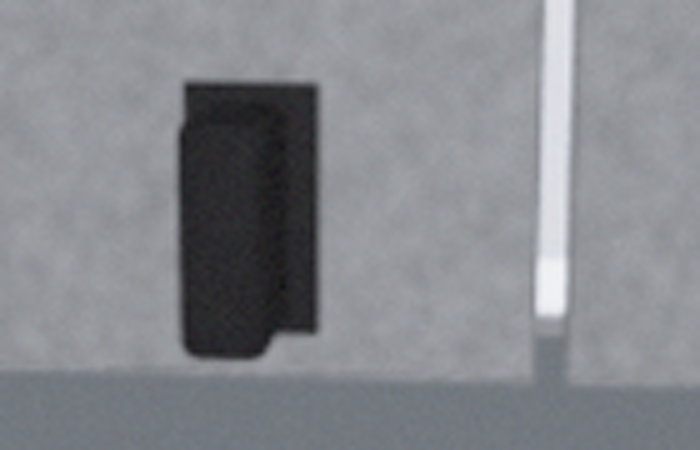

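```bash
python3 - <<'E'
from h import *
G=np.array([.4476,-.0937,.1002])
Q=Rt(1.577,.68,-1); tz=Q.as_matrix()[:,2]; nl=np.array([0.003,-.5,.866])
T=G+nl*.001+tz*.002
for i in range(3):
    p,r=pose(); print(r.inv().apply(T-p)*1000,(r.inv()*Q).as_rotvec(), r.inv().apply(nl))
E
```

```text
[ 0.23192284  0.80759275 65.43184966] [ 0.00609326 -0.00394034 -0.00270375] [ 0.0033792  -0.1497242  -0.98870433]
[ 0.23192284  0.80759275 65.43184966] [ 0.00609326 -0.00394034 -0.00270375] [ 0.0033792  -0.1497242  -0.98870433]
[ 0.23192284  0.80759275 65.43184966] [ 0.00609326 -0.00394034 -0.00270375] [ 0.0033792  -0.1497242  -0.98870433]
```

```bash
python3 -m pendant '[[0,-0.004,-0.002,0.2,0.3,20,1],[0,0,0,0,0.3,20,1],[0,0,0,0,0.2,12,0.5],[0,0,0,0,0,8,0.1],[0,0,0,0,0,4,-0.2],[0,0,0,0,0,0,-0.3],[0,0,0,0,0,0,-0.3]]'; python3 - <<'E'
from h import *
snap('wrist','w4');s=bot.sense();print(s['position'],s['ft_force'],s['finger_gap'])
E
```

```text
time_s: 3.3
position: [0.4468, -0.0931, 0.1003]
eef_rot: [-2.467, -0.008, 0.004]
ft_force: [-0.4, 0.7, 0.2]
finger_gap: 0.0297
[ 0.4468461  -0.09318626  0.10033164] [-0.12240836  0.2983085   0.33086513] 0.02971199967532337
```

View pics/w4.png

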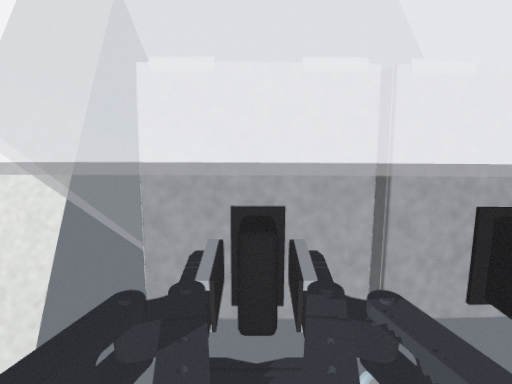

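```bash
python3 -m pendant '[[0,0,0,0.6,0,0,-0.4],[0,0,0,0,0,0,-1],[0,0,0,0,0,0,-1],[0,0,0,0,0,0,-1],[0,0,0,0,0,0,-1]]'; python3 - <<'E'
from h import *
for i in range(2):
  s=bot.sense();print(s['position'],s['ft_force'],s['finger_gap'],s['torque'])
E
```

```text
time_s: 3.85
position: [0.4474, -0.093, 0.1]
eef_rot: [-2.467, -0.007, 0.004]
ft_force: [1.6, -0.7, 0.2]
finger_gap: 0.015
[ 0.44742349 -0.09298255  0.1000458 ] [ 1.58838104 -0.70925049  0.16948138] 0.01500621268146441 [-0.33493937 -0.2107477  -0.1963328 ]
[ 0.44742349 -0.09298255  0.1000458 ] [ 1.58838104 -0.70925049  0.16948138] 0.01500621268146441 [-0.33493937 -0.2107477  -0.1963328 ]
```

```bash
cat > q.py <<'E'
from h import *
nl=np.array([0.003,-.5,.866])
s=bot.sense();print(s['time_s'],s['position'].round(4),'along n mm',(s['position']@nl*1000).round(2),'F.n',(s['ft_force']@nl).round(2),s['ft_force'].round(2),s['finger_gap'].round(4))
E
python3 q.py; python3 -m pendant '[[0,0,0,0,-0.2,-1,-1],[0,0,0,0,-0.2,-1,-1],[0,0,0,0,-0.2,-1,-1],[0,0,0,0,0,0,-1],[0,0,0,0,0,0,-1]]';python3 q.py; python3 -m pendant '[[0,0,0,0,-0.2,-1,-1],[0,0,0,0,-0.2,-1,-1],[0,0,0,0,0,0,-1],[0,0,0,0,0,0,-1]]';python3 q.py
```

```text
time_s: 4.35
position: [0.4473, -0.0942, 0.1027]
eef_rot: [-2.466, -0.007, 0.005]
ft_force: [3.0, -0.6, -1.0]
finger_gap: 0.0148
time_s: 4.75
position: [0.4473, -0.0949, 0.1046]
eef_rot: [-2.466, -0.007, 0.005]
ft_force: [3.5, 0.8, -2.2]
finger_gap: 0.0149Traceback (most recent call last):
  File "q.py", line 3, in <module>
    s=bot.sense();print(s['time_s'],s['position'].round(4),'along n mm',(s['position']@nl*1000).round(2),'F.n',(s['ft_force']@nl).round(2),s['ft_force'].round(2),s['finger_gap'].round(4))
                                                                                                                                                                  ^^^^^^^^^^^^^^^^^^^^^
AttributeError: 'float' object has no attribute 'round'
Traceback (most recent call last):
  File "q.py", line 3, in <module>
    s=bot.sense();print(s['time_s'],s['position'].round(4),'along n mm',(s['position']@nl*1000).round(2),'F.n',(s['ft_force']@nl).round(2),s['ft_force'].round(2),s['finger_gap'].round(4))
                                                                                                                                                                  ^^^^^^^^^^^^^^^^^^^^^
AttributeError: 'float' object has no attribute 'round'
Traceback (most recent call last):
  File "q.py", line 3, in <module>
    s=bot.sense();print(s['time_s'],s['position'].round(4),'along n mm',(s['position']@nl*1000).round(2),'F.n',(s['ft_force']@nl).round(2),s['ft_force'].round(2),s['finger_gap'].round(4))
                                                                                                                                                                  ^^^^^^^^^^^^^^^^^^^^^
AttributeError: 'float' object has no attribute 'round'
```

```bash
sed -i "s/s\['finger_gap'\].round(4)/s['finger_gap']/" q.py; python3 q.py;  python3 -m pendant '[[0,0,0,0,-0.2,-1,-1],[0,0,0,0,-0.2,-1,-1],[0,0,0,0,0,0,-1],[0,0,0,0,0,0,-1]]';python3 q.py
```

```text
4.75 [ 0.4473 -0.0949  0.1046] along n mm 139.41 F.n -2.27 [ 3.48  0.82 -2.16] 0.014918725820459701
time_s: 5.15
position: [0.4473, -0.0957, 0.1065]
eef_rot: [-2.465, -0.007, 0.005]
ft_force: [5.6, 1.6, -1.2]
finger_gap: 0.0147
5.15 [ 0.4473 -0.0957  0.1065] along n mm 141.42 F.n -1.82 [ 5.61  1.6  -1.2 ] 0.014709885156230477
```

```bash
python3 -m pendant '[[0,0,0,0,0.3,2,-1],[0,0,0,0,0.3,2,-1],[0,0,0,0,0.3,2,-1],[0,0,0,0,0.3,2,-1],[0,0,0,0,0.3,2,-1],[0,0,0,0,0.2,1,-1],[0,0,0,0,0,0,-1],[0,0,0,0,0,0,-1]]';python3 q.py;python3 -m pendant '[[0,0,0,0,0.2,1,-1],[0,0,0,0,0.2,1,-1],[0,0,0,0,0,0,-1]]';python3 q.py
```

```text
time_s: 5.95
position: [0.4473, -0.0914, 0.0968]
eef_rot: [-2.468, -0.008, 0.004]
ft_force: [4.0, -4.2, 2.7]
finger_gap: 0.0148
5.95 [ 0.4473 -0.0914  0.0968] along n mm 130.91 F.n 4.49 [ 4.03 -4.24  2.72] 0.014791862508902095
time_s: 6.25
position: [0.4473, -0.0906, 0.0953]
eef_rot: [-2.468, -0.008, 0.004]
ft_force: [3.9, -3.5, 4.4]
finger_gap: 0.0149
6.25 [ 0.4473 -0.0906  0.0953] along n mm 129.17 F.n 5.55 [ 3.85 -3.5   4.38] 0.014852513113130086
```

```bash
python3 -m pendant '[[0,0,0,0,0.2,1,-1],[0,0,0,0,0,0,-1]]';python3 q.py;python3 -m pendant '[[0,0,0,0,0.1,0.8,-1],[0,0,0,0,0,0,-1]]';python3 q.py;python3 -m pendant '[[0,0,0,0,0.1,0.6,-1],[0,0,0,0,0,0,-1]]';python3 q.py
```

```text
time_s: 6.45
position: [0.4473, -0.0901, 0.0943]
eef_rot: [-2.468, -0.008, 0.004]
ft_force: [4.5, -5.2, 4.9]
finger_gap: 0.015
6.45 [ 0.4473 -0.0901  0.0943] along n mm 128.1 F.n 6.9 [ 4.52 -5.23  4.93] 0.014956311911059693
time_s: 6.65
position: [0.4473, -0.0898, 0.0937]
eef_rot: [-2.468, -0.008, 0.004]
ft_force: [4.6, -5.0, 5.6]
finger_gap: 0.0145
6.65 [ 0.4473 -0.0898  0.0937] along n mm 127.35 F.n 7.4 [ 4.62 -5.04  5.62] 0.014547225072345094
time_s: 6.85
position: [0.4473, -0.0896, 0.0933]
eef_rot: [-2.468, -0.008, 0.004]
ft_force: [2.9, -5.0, 5.4]
finger_gap: 0.0149
6.85 [ 0.4473 -0.0896  0.0933] along n mm 126.95 F.n 7.16 [ 2.93 -5.01  5.37] 0.014931512073542003
```

```bash
python3 -m pendant '[[0,0,0,0,0.1,0.6,-1],[0,0,0,0,0,0,-1]]';python3 q.py;python3 -m pendant '[[0,0,0,0,0.1,0.6,-1],[0,0,0,0,0,0,-1]]';python3 q.py
```

```text
time_s: 7.05
position: [0.4474, -0.0895, 0.0932]
eef_rot: [-2.468, -0.008, 0.004]
ft_force: [2.0, -7.6, 9.3]
finger_gap: 0.0146
7.05 [ 0.4474 -0.0895  0.0932] along n mm 126.85 F.n 11.85 [ 2.03 -7.6   9.29] 0.014569008080546508
time_s: 7.25
position: [0.4474, -0.0895, 0.0931]
eef_rot: [-2.468, -0.009, 0.003]
ft_force: [0.5, -7.7, 11.8]
finger_gap: 0.0152
7.25 [ 0.4474 -0.0895  0.0931] along n mm 126.73 F.n 14.1 [ 0.51 -7.72 11.82] 0.01522244863851874
```

```bash
python3 -m pendant '[[0,0,0,0,-0.2,-1.5,-1],[0,0,0,0,-0.2,-1.5,-1],[0,0,0,0,-0.2,-1.5,-1],[0,0,0,0,-0.2,-1.5,-1],[0,0,0,0,-0.2,-1.5,-1],[0,0,0,0,-0.2,-1.3,-1],[0,0,0,0,0,0,-1],[0,0,0,0,0,0,-1]]';python3 q.py; python3 -m pendant '[[0,0,0,0,-0.2,-1,-1],[0,0,0,0,-0.2,-1,-1],[0,0,0,0,-0.2,-1,-1],[0,0,0,0,-0.1,-1,-1],[0,0,0,0,0,0,-1],[0,0,0,0,0,0,-1]]';python3 q.py
```

```text
time_s: 8.05
position: [0.4473, -0.0926, 0.0992]
eef_rot: [-2.467, -0.007, 0.005]
ft_force: [4.6, -2.7, 2.2]
finger_gap: 0.015
8.05 [ 0.4473 -0.0926  0.0992] along n mm 133.53 F.n 3.29 [ 4.62 -2.71  2.22] 0.01495567940864952
time_s: 8.65
position: [0.4473, -0.0941, 0.1024]
eef_rot: [-2.466, -0.007, 0.005]
ft_force: [5.6, -0.9, -1.6]
finger_gap: 0.015
8.65 [ 0.4473 -0.0941  0.1024] along n mm 137.09 F.n -0.88 [ 5.56 -0.91 -1.56] 0.014964417646673143
```

```bash
python3 -m pendant '[[0,0,0,0,-0.2,-1,-1],[0,0,0,0,-0.1,-1,-1],[0,0,0,0,0,0,-1],[0,0,0,0,0,0,-1]]';python3 q.py; python3 -m pendant '[[0,0,0,0,-0.2,-1,-1],[0,0,0,0,-0.1,-1,-1],[0,0,0,0,0,0,-1],[0,0,0,0,0,0,-1]]';python3 q.py
```

```text
time_s: 9.05
position: [0.4473, -0.0948, 0.104]
eef_rot: [-2.466, -0.007, 0.005]
ft_force: [7.1, 0.7, -3.8]
finger_gap: 0.0154
9.05 [ 0.4473 -0.0948  0.104 ] along n mm 138.79 F.n -3.57 [ 7.09  0.67 -3.76] 0.015358255914128989
time_s: 9.45
position: [0.4472, -0.0956, 0.1054]
eef_rot: [-2.466, -0.006, 0.005]
ft_force: [5.8, 1.7, -4.9]
finger_gap: 0.015
9.45 [ 0.4472 -0.0956  0.1054] along n mm 140.47 F.n -5.08 [ 5.83  1.69 -4.91] 0.014951683205015154
```

```bash
python3 -m pendant '[[0,0,0,0,-0.2,-1,-1],[0,0,0,0,-0.1,-1,-1],[0,0,0,0,0,0,-1],[0,0,0,0,0,0,-1]]';python3 q.py
```

```text
time_s: 9.85
position: [0.4472, -0.0965, 0.1069]
eef_rot: [-2.465, -0.006, 0.006]
ft_force: [7.2, 3.1, -7.4]
finger_gap: 0.015
9.85 [ 0.4472 -0.0965  0.1069] along n mm 142.16 F.n -7.9 [ 7.16  3.09 -7.36] 0.014953455395100252
```

```bash
python3 -m pendant '[[0,0,0,0,0,0,-1],[0,0,0,0,0,0,-1],[0,0,0,0,0.3,2,-1],[0,0,0,0,0.3,2,-1],[0,0,0,0,0.3,2,-1],[0,0,0,0,0.3,2,-1],[0,0,0,0,0.1,0.5,-1],[0,0,0,0,0,0,-1]]';python3 q.py; python3 -m pendant '[[0,0,0,0,0,0,-1],[0,0,0,0,0,0,-0.3],[0,0,0,0,0,0,0.1],[0,0,0,0,0,0,0.1],[0,0,0,0,0,0,0.1]]';python3 q.py; python3 - <<'E'
from h import *
snap('wrist','w5')
E
```

```text
time_s: 10.65
position: [0.4473, -0.093, 0.1003]
eef_rot: [-2.467, -0.007, 0.005]
ft_force: [4.9, -2.0, 2.0]
finger_gap: 0.015
10.65 [ 0.4473 -0.093   0.1003] along n mm 134.71 F.n 2.74 [ 4.88 -2.05  1.96] 0.014992760658448736
time_s: 11.15
position: [0.4461, -0.0923, 0.1005]
eef_rot: [-2.465, -0.008, 0.008]
ft_force: [1.0, 0.4, 0.3]
finger_gap: 0.0469
11.15 [ 0.4461 -0.0923  0.1005] along n mm 134.56 F.n 0.11 [0.95 0.39 0.35] 0.04691769061103858
```

View pics/w5.png

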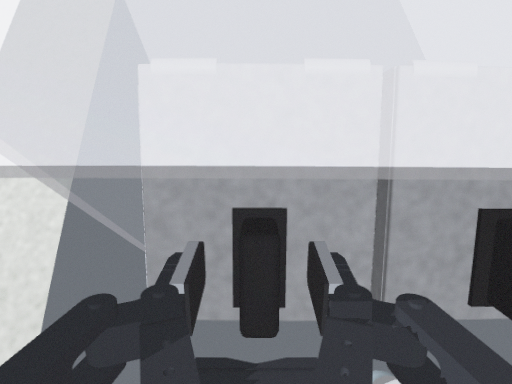

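```bash
python3 -m pendant '[[0,0,0,0,0,-20,0.5],[0,0,0,0,0,-30,1],[0,0,0,20,0,-10,1],[0,0,0,40,0,0,1],[0,0,0,40,0,0,1],[0,0,0,21,0,0,1],[0,0,0,0,0,0,1],[0,0,0,0,0,0,1]]'; python3 - <<'E'
from h import *
print(pose()[0],pose()[1].as_rotvec()); snap('wrist','w6'); fins('w6',[(185,165,330,262),],1.577)
E
```

```text
time_s: 12.0
position: [0.5673, -0.1292, 0.1467]
eef_rot: [-2.465, -0.008, 0.009]
ft_force: [-0.3, 0.0, -0.1]
finger_gap: 0.0854
[ 0.56731993 -0.12917672  0.14673416] [-2.46524182 -0.00829885  0.00878014]
(185, 165, 330, 262) lidN 0.1092 n 2061 topN-lid [[0.0336, 0.0363, 0.0377]] y [[-0.5744, -0.5671, -0.5594]] s [[-0.0532, -0.0325, -0.0133]] med [ 0.5677 -0.0975  0.1096]
  lid normal [ 0.001 -0.502  0.865] yaw from normal 1.573
```

View pics/w6.png

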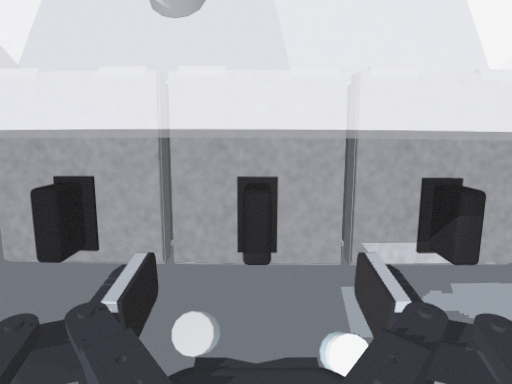

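```bash
python3 - <<'E'
from h import *
p,r=pose();Q=Rt(1.577,.68,-1);print(r.inv().apply(np.array([.5677,-.0928,.1002])-p)*1000,(r.inv()*Q).as_rotvec(),r.inv().apply([.003,-.5,.866]))
E
```

```text
[ 1.2467323   0.85132522 59.20159932] [ 0.00349193  0.00418969 -0.00176588] [-0.00451346 -0.15228714 -0.98830828]
```

```bash
python3 -m pendant '[[0,0.004,-0.002,0.8,0.8,20,1],[0,0,0,0,0,20,1],[0,0,0,0,0,11,0.5],[0,0,0,0,0,5,0.1],[0,0,0,0,0,3,-0.2],[0,0,0,0,0,0,-0.3],[0,0,0,0,0,0,-0.3]]'; python3 - <<'E'
from h import *
s=bot.sense();print(s['position'],s['ft_force'],s['finger_gap']);snap('wrist','w7')
E
```

```text
time_s: 12.75
position: [0.5693, -0.0939, 0.1011]
eef_rot: [-2.467, -0.008, -0.002]
ft_force: [-0.3, -0.0, -0.3]
finger_gap: 0.0299
[ 0.56925586 -0.09386029  0.10110867] [-0.32831068 -0.04890292 -0.27783402] 0.02993095527299207
```

View pics/w7.png

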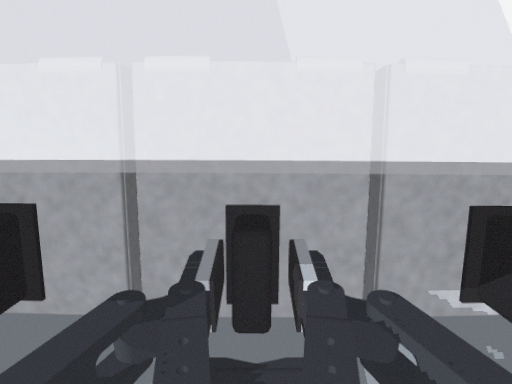

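```bash
python3 -m pendant '[[0,0,0,-1.4,0,1,-0.4],[0,0,0,0,0,0,-0.4],[0,0,0,0,0,0,-1],[0,0,0,0,0,0,-1],[0,0,0,0,0,0,-1],[0,0,0,0,0,0,-1]]';python3 q.py;  python3 -m pendant '[[0,0,0,0,-0.2,-1,-1],[0,0,0,0,-0.2,-1,-1],[0,0,0,0,-0.1,-1,-1],[0,0,0,0,-0.2,-1,-1],[0,0,0,0,0,0,-1],[0,0,0,0,0,0,-1]]';python3 q.py;  python3 -m pendant '[[0,0,0,0,-0.2,-1,-1],[0,0,0,0,-0.1,-1,-1],[0,0,0,0,0,0,-1],[0,0,0,0,0,0,-1]]';python3 q.py
```

```text
time_s: 13.4
position: [0.5675, -0.0928, 0.0999]
eef_rot: [-2.466, -0.008, -0.0]
ft_force: [0.0, -0.7, 0.7]
finger_gap: 0.0146
13.4 [ 0.5675 -0.0928  0.0999] along n mm 134.62 F.n 1.0 [ 0.02 -0.72  0.74] 0.01459849465298642
time_s: 14.0
position: [0.5675, -0.0945, 0.1035]
eef_rot: [-2.466, -0.008, -0.0]
ft_force: [-0.6, 0.4, -1.7]
finger_gap: 0.0149
14.0 [ 0.5675 -0.0945  0.1035] along n mm 138.55 F.n -1.64 [-0.61  0.37 -1.68] 0.01492467734421393
time_s: 14.4
position: [0.5675, -0.0953, 0.1054]
eef_rot: [-2.465, -0.008, -0.0]
ft_force: [-0.7, 2.8, -1.0]
finger_gap: 0.0149
14.4 [ 0.5675 -0.0953  0.1054] along n mm 140.59 F.n -2.26 [-0.75  2.82 -0.98] 0.014856570931060515
```

```bash
python3 -m pendant '[[0,0,0,0,-0.2,-1,-1],[0,0,0,0,-0.1,-1,-1],[0,0,0,0,0,0,-1],[0,0,0,0,0,0,-1]]';python3 q.py; python3 - <<'E'
from h import *
snap('wrist','w8')
E
```

```text
time_s: 14.8
position: [0.5675, -0.096, 0.1072]
eef_rot: [-2.464, -0.008, -0.0]
ft_force: [0.1, 5.5, 0.0]
finger_gap: 0.0149
14.8 [ 0.5675 -0.096   0.1072] along n mm 142.59 F.n -2.74 [0.09 5.47 0.  ] 0.014911264899442488
```

View pics/w8.png

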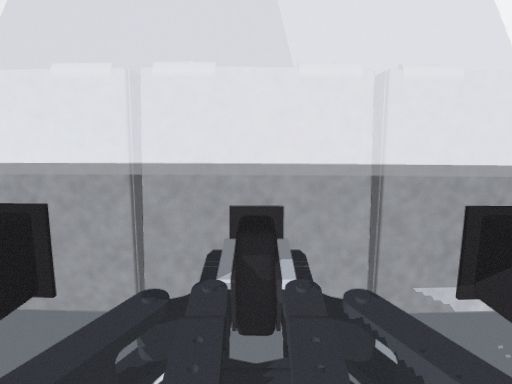

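```bash
python3 - <<'E'
from h import *
n=np.array([.003,-.5,.866])
for f in('w7','w8'):
  for b in((90,190,115,280),(150,190,190,240),(330,190,360,240),(395,190,440,280)):
    X,g,d=cloud(f,*b); X=X[d>0]; N=X@n*1000; s=X@np.array([0,.866,.5])*1000
    c=np.polyfit(s,N,1); print(f,b,np.median(N).round(1),c.round(3))
E
```

```text
w7 (90, 190, 115, 280) 109.1 [3.00000e-03 1.09161e+02]
w7 (150, 190, 190, 240) 109.1 [4.00000e-03 1.09136e+02]
w7 (330, 190, 360, 240) 109.2 [6.00000e-03 1.09321e+02]
w7 (395, 190, 440, 280) 109.3 [2.00000e-03 1.09358e+02]
w8 (90, 190, 115, 280) 109.1 [4.00000e-03 1.09157e+02]
w8 (150, 190, 190, 240) 114.0 [-7.10000e-02  1.13227e+02]
w8 (330, 190, 360, 240) 114.1 [-7.00000e-02  1.13374e+02]
w8 (395, 190, 440, 280) 109.3 [3.00000e-03 1.09351e+02]
```

```bash
python3 -m pendant '[[0,0,0,0,0.3,2,-1],[0,0,0,0,0.3,2,-1],[0,0,0,0,0.3,2,-1],[0,0,0,0,0.3,2,-1],[0,0,0,0,0.3,2,-1],[0,0,0,0,0.3,2,-1],[0,0,0,0,0.2,1.5,-1],[0,0,0,0,0,0,-1]]';python3 q.py;python3 -m pendant '[[0,0,0,0,0.1,1,-1],[0,0,0,0,0.1,1,-1],[0,0,0,0,0,0,-1]]';python3 q.py
```

```text
time_s: 15.65
position: [0.5675, -0.0907, 0.0955]
eef_rot: [-2.467, -0.008, -0.001]
ft_force: [-2.7, -2.6, 5.6]
finger_gap: 0.015
15.65 [ 0.5675 -0.0907  0.0955] along n mm 129.77 F.n 6.13 [-2.73 -2.65  5.56] 0.015028061405615474
time_s: 15.95
position: [0.5675, -0.0898, 0.0938]
eef_rot: [-2.468, -0.008, -0.001]
ft_force: [-2.1, -2.6, 5.3]
finger_gap: 0.0153
15.95 [ 0.5675 -0.0898  0.0938] along n mm 127.82 F.n 5.9 [-2.08 -2.57  5.33] 0.015265569806907133
```

```bash
python3 -m pendant '[[0,0,0,0,0.1,0.7,-1],[0,0,0,0,0,0,-1]]';python3 q.py;python3 -m pendant '[[0,0,0,0,0.1,0.7,-1],[0,0,0,0,0,0,-1]]';python3 q.py
```

```text
time_s: 16.15
position: [0.5675, -0.0895, 0.0932]
eef_rot: [-2.468, -0.008, -0.001]
ft_force: [-3.0, -3.3, 5.7]
finger_gap: 0.0152
16.15 [ 0.5675 -0.0895  0.0932] along n mm 127.18 F.n 6.57 [-3.04 -3.27  5.71] 0.01520191068069925
time_s: 16.35
position: [0.5676, -0.0894, 0.0931]
eef_rot: [-2.468, -0.009, -0.001]
ft_force: [-2.3, -3.1, 7.8]
finger_gap: 0.0148
16.35 [ 0.5676 -0.0894  0.0931] along n mm 127.0 F.n 8.28 [-2.27 -3.1   7.79] 0.01476076965546331
```

```bash
python3 -m pendant '[[0,0,0,0,0.1,0.6,-1],[0,0,0,0,0,0,-1]]';python3 q.py; python3 -m pendant '[[0,0,0,0,-0.2,-1.5,-1],[0,0,0,0,-0.2,-1.5,-1],[0,0,0,0,-0.2,-1.5,-1],[0,0,0,0,-0.2,-1.5,-1],[0,0,0,0,-0.2,-1.5,-1],[0,0,0,0,-0.2,-1.5,-1],[0,0,0,0,0,0,-1],[0,0,0,0,0,0,-1]]';python3 q.py; python3 -m pendant '[[0,0,0,0,-0.2,-1,-1],[0,0,0,0,-0.2,-1,-1],[0,0,0,0,-0.2,-1,-1],[0,0,0,0,-0.1,-1,-1],[0,0,0,0,-0.1,-1,-1],[0,0,0,0,0,0,-1],[0,0,0,0,0,0,-1]]';python3 q.py
```

```text
time_s: 16.55
position: [0.5676, -0.0894, 0.093]
eef_rot: [-2.468, -0.009, -0.002]
ft_force: [-4.0, -5.6, 10.4]
finger_gap: 0.0148
16.55 [ 0.5676 -0.0894  0.093 ] along n mm 126.92 F.n 11.79 [-3.98 -5.62 10.38] 0.014766484261202346
time_s: 17.35
position: [0.5675, -0.0925, 0.0992]
eef_rot: [-2.466, -0.008, -0.0]
ft_force: [-0.7, -1.2, 1.2]
finger_gap: 0.0152
17.35 [ 0.5675 -0.0925  0.0992] along n mm 133.85 F.n 1.65 [-0.67 -1.22  1.2 ] 0.015150789219860968
time_s: 18.05
position: [0.5675, -0.0947, 0.1038]
eef_rot: [-2.466, -0.008, -0.0]
ft_force: [-0.1, 0.9, -3.3]
finger_gap: 0.0152
18.05 [ 0.5675 -0.0947  0.1038] along n mm 138.9 F.n -3.36 [-0.1   0.93 -3.35] 0.015167466754181885
```

```bash
python3 -m pendant '[[0,0,0,0,-0.2,-1,-1],[0,0,0,0,-0.2,-1,-1],[0,0,0,0,-0.1,-1,-1],[0,0,0,0,0,-0.6,-1],[0,0,0,0,0,0,-1],[0,0,0,0,0,0,-1]]';python3 q.py; python3 - <<'E'
from h import *
snap('wrist','w9')
n=np.array([.003,-.5,.866])
for f in('w9',):
  for b in((90,190,115,280),(150,190,190,240),(330,190,360,240),(395,190,440,280)):
    X,g,d=cloud(f,*b); X=X[d>0]; N=X@n*1000; s=X@np.array([0,.866,.5])*1000
    c=np.polyfit(s,N,1); print(f,b,np.median(N).round(1),c.round(3))
E
```

```text
time_s: 18.65
position: [0.5675, -0.0964, 0.1069]
eef_rot: [-2.465, -0.008, 0.0]
ft_force: [-0.3, 4.2, -4.8]
finger_gap: 0.0147
18.65 [ 0.5675 -0.0964  0.1069] along n mm 142.45 F.n -6.24 [-0.26  4.19 -4.79] 0.01470605729491564
w9 (90, 190, 115, 280) 109.1 [5.00000e-03 1.09182e+02]
w9 (150, 190, 190, 240) 110.9 [-2.40000e-02  1.10608e+02]
w9 (330, 190, 360, 240) 111.0 [-2.00000e-02  1.10815e+02]
w9 (395, 190, 440, 280) 109.3 [3.00000e-03 1.09383e+02]
```

```bash
python3 -m pendant '[[0,0,0,0,-0.1,-0.6,-1],[0,0,0,0,0,0,-1],[0,0,0,0,0,0,-1],[0,0,0,0,0,0,-1]]';python3 q.py; python3 -m pendant '[[0,0,0,0,0.3,2,-1],[0,0,0,0,0.3,2,-1],[0,0,0,0,0.3,2,-1],[0,0,0,0,0.3,2,-1],[0,0,0,0,0.1,0.8,-1],[0,0,0,0,0,0,-1],[0,0,0,0,0,0,-1]]';python3 q.py; python3 -m pendant '[[0,0,0,0,0,0,-0.3],[0,0,0,0,0,0,0.1],[0,0,0,0,0,0,0.1],[0,0,0,0,0,0,0.1]]';python3 q.py; python3 - <<'E'
from h import *
snap('wrist','w10')
n=np.array([.003,-.5,.866])
for f in('w10',):
  for b in((90,190,115,280),(150,190,190,240),(330,190,360,240),(395,190,440,280)):
    X,g,d=cloud(f,*b); X=X[d>0]; N=X@n*1000; s=X@np.array([0,.866,.5])*1000
    c=np.polyfit(s,N,1); print(f,b,np.median(N).round(1),c.round(3))
E
```

```text
time_s: 19.1
position: [0.5675, -0.0967, 0.1075]
eef_rot: [-2.465, -0.008, 0.0]
ft_force: [0.2, 4.8, -6.8]
finger_gap: 0.0151
19.1 [ 0.5675 -0.0967  0.1075] along n mm 143.13 F.n -8.24 [ 0.24  4.78 -6.76] 0.015103608776817438
time_s: 19.8
position: [0.5675, -0.0929, 0.1001]
eef_rot: [-2.466, -0.008, -0.001]
ft_force: [-2.4, 0.7, -0.1]
finger_gap: 0.0151
19.8 [ 0.5675 -0.0929  0.1001] along n mm 134.89 F.n -0.45 [-2.41  0.66 -0.13] 0.015078962669277142
time_s: 20.2
position: [0.5679, -0.0927, 0.1]
eef_rot: [-2.466, -0.008, -0.001]
ft_force: [0.2, -0.1, 0.2]
finger_gap: 0.0466
20.2 [ 0.5679 -0.0927  0.1   ] along n mm 134.63 F.n 0.25 [ 0.2  -0.13  0.21] 0.04663761598360939
w10 (90, 190, 115, 280) 109.1 [2.00000e-03 1.09085e+02]
w10 (150, 190, 190, 240) 109.1 [4.00000e-03 1.09161e+02]
w10 (330, 190, 360, 240) 109.3 [1.00000e-03 1.09259e+02]
w10 (395, 190, 440, 280) 109.3 [3.00000e-03 1.09365e+02]
```

View pics/w10.png

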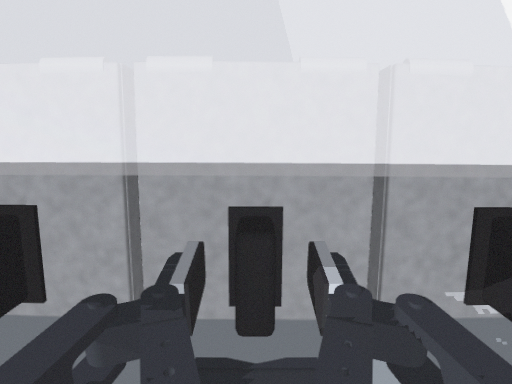

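```bash
python3 -m pendant '[[0,0,0,0,0,-20,0.5],[0,0,0,0,0,-30,1],[0,0,0,20,0,-10,1],[0,0,0,40,0,0,1],[0,0,0,40,0,0,1],[0,0,0,20,0,0,1],[0,0,0,0,0,0,1],[0,0,0,0,0,0,1]]'; python3 - <<'E'
from h import *
p,r=pose();print(p,r.as_rotvec()); snap('wrist','w11'); fins('w11',[(185,165,330,262),],1.577)
Q=Rt(1.577,.68,-1);print(r.inv().apply(np.array([.6876,-.0922,.1002])-p)*1000,(r.inv()*Q).as_rotvec(),r.inv().apply([.003,-.5,.866]))
E
```

```text
time_s: 21.05
position: [0.687, -0.1291, 0.1464]
eef_rot: [-2.465, -0.009, 0.002]
ft_force: [0.0, -0.1, 0.5]
finger_gap: 0.0853
[ 0.68699213 -0.12912638  0.14637379] [-2.46548750e+00 -8.63527581e-03  2.13211061e-03]
(185, 165, 330, 262) lidN 0.1095 n 2097 topN-lid [[0.0336, 0.0363, 0.0377]] y [[-0.6943, -0.687, -0.6793]] s [[-0.0539, -0.0331, -0.0138]] med [ 0.6876 -0.0972  0.1097]
  lid normal [ 0.001 -0.502  0.865] yaw from normal 1.573
[ 0.82793239  0.09391811 59.12065417] [ 0.00390884 -0.00014929  0.00085459] [ 1.77083242e-04 -1.51879119e-01 -9.88381355e-01]
```

View pics/w11.png

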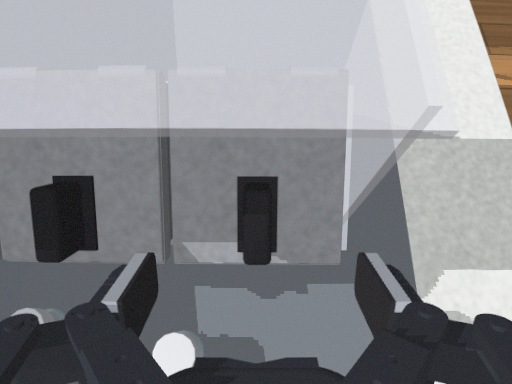

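```bash
python3 -m pendant '[[0,0,0,0.3,0.1,20,1],[0,0,0,0,0,20,1],[0,0,0,0,0,11,0.5],[0,0,0,0,0,5,0.1],[0,0,0,0,0,3,-0.2],[0,0,0,0,0,0,-0.3],[0,0,0,0,0,0,-0.3]]'; python3 - <<'E'
from h import *
s=bot.sense();print(s['position'],s['ft_force'],s['finger_gap']);snap('wrist','w12')
E
```

```text
time_s: 21.8
position: [0.6882, -0.0931, 0.1015]
eef_rot: [-2.467, -0.008, -0.002]
ft_force: [0.8, 0.1, 0.2]
finger_gap: 0.03
[ 0.68815597 -0.09312483  0.1014628 ] [0.83400192 0.10807661 0.18681816] 0.02999200394590521
```

View pics/w12.png

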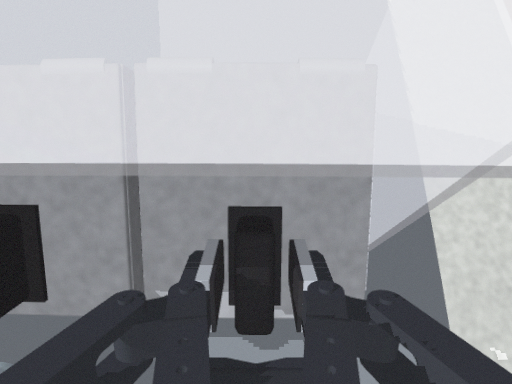

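```bash
python3 -m pendant '[[0,0,0,-0.5,0,1.2,-0.4],[0,0,0,0,0,0,-0.4],[0,0,0,0,0,0,-1],[0,0,0,0,0,0,-1],[0,0,0,0,0,0,-1],[0,0,0,0,0,0,-1]]';python3 q.py;  python3 -m pendant '[[0,0,0,0,-0.2,-1,-1],[0,0,0,0,-0.2,-1,-1],[0,0,0,0,-0.1,-1,-1],[0,0,0,0,-0.2,-1,-1],[0,0,0,0,0,0,-1],[0,0,0,0,0,0,-1]]';python3 q.py;  python3 -m pendant '[[0,0,0,0,-0.2,-1,-1],[0,0,0,0,-0.1,-1,-1],[0,0,0,0,0,0,-1],[0,0,0,0,0,0,-1]]';python3 q.py; cat > l.py <<'E'
import sys
from h import *
f=sys.argv[1]
snap('wrist',f)
n=np.array([.003,-.5,.866])
for b in((90,190,115,280),(150,190,190,240),(330,190,360,240)):
    X,g,d=cloud(f,*b); X=X[d>0]; N=X@n*1000; s=X@np.array([0,.866,.5])*1000
    c=np.polyfit(s,N,1); print(f,b,np.median(N).round(1),c.round(3))
E
python3 l.py w13
```

```text
time_s: 22.45
position: [0.6874, -0.092, 0.1]
eef_rot: [-2.466, -0.008, -0.001]
ft_force: [1.0, -0.4, 1.0]
finger_gap: 0.015
22.45 [ 0.6874 -0.092   0.1   ] along n mm 134.68 F.n 1.11 [ 1.02 -0.41  1.04] 0.015020002313094786
time_s: 23.05
position: [0.6874, -0.0936, 0.1033]
eef_rot: [-2.466, -0.008, -0.0]
ft_force: [0.9, 0.7, -2.3]
finger_gap: 0.0146
23.05 [ 0.6874 -0.0936  0.1033] along n mm 138.32 F.n -2.32 [ 0.87  0.74 -2.26] 0.014631561113728096
time_s: 23.45
position: [0.6874, -0.0945, 0.105]
eef_rot: [-2.466, -0.008, -0.0]
ft_force: [1.1, 3.3, -4.3]
finger_gap: 0.0148
23.45 [ 0.6874 -0.0945  0.105 ] along n mm 140.26 F.n -5.37 [ 1.11  3.27 -4.32] 0.014797942191592339
w13 (90, 190, 115, 280) 109.3 [3.00000e-03 1.09359e+02]
w13 (150, 190, 190, 240) 111.1 [-2.50000e-02  1.10808e+02]
w13 (330, 190, 360, 240) 111.2 [-2.10000e-02  1.10955e+02]
```

```bash
python3 -m pendant '[[0,0,0,0,-0.2,-1,-1],[0,0,0,0,-0.2,-1,-1],[0,0,0,0,-0.1,-0.9,-1],[0,0,0,0,0,0,-1],[0,0,0,0,0,0,-1]]';python3 q.py; python3 l.py w14
```

```text
time_s: 24.0
position: [0.6873, -0.0957, 0.1073]
eef_rot: [-2.465, -0.008, 0.0]
ft_force: [3.2, 6.2, -5.8]
finger_gap: 0.0147
24.0 [ 0.6873 -0.0957  0.1073] along n mm 142.83 F.n -8.07 [ 3.18  6.16 -5.78] 0.014715294182474381
w14 (90, 190, 115, 280) 109.3 [4.00000e-03 1.09401e+02]
w14 (150, 190, 190, 240) 111.2 [-2.20000e-02  1.10977e+02]
w14 (330, 190, 360, 240) 111.4 [-2.30000e-02  1.11114e+02]
```

```bash
python3 -m pendant '[[0,0,0,0,0,0,-1],[0,0,0,0,0.3,2,-1],[0,0,0,0,0.3,2,-1],[0,0,0,0,0.3,2,-1],[0,0,0,0,0.3,2,-1],[0,0,0,0,0.1,0.8,-1],[0,0,0,0,0,0,-1],[0,0,0,0,0,0,-1]]';python3 q.py; python3 -m pendant '[[0,0,0,0,0,0,-0.3],[0,0,0,0,0,0,0.1],[0,0,0,0,0,0,0.1],[0,0,0,0,0,0,0.1]]';python3 q.py; python3 l.py w15
```

```text
time_s: 24.85
position: [0.6874, -0.0922, 0.1004]
eef_rot: [-2.467, -0.008, -0.001]
ft_force: [1.5, 0.1, -0.9]
finger_gap: 0.0155
24.85 [ 0.6874 -0.0922  0.1004] along n mm 135.15 F.n -0.83 [ 1.46  0.1  -0.9 ] 0.015489858281591135
time_s: 25.25
position: [0.6872, -0.0917, 0.1002]
eef_rot: [-2.466, -0.008, 0.0]
ft_force: [-0.3, -0.4, -0.5]
finger_gap: 0.0468
25.25 [ 0.6872 -0.0917  0.1002] along n mm 134.71 F.n -0.18 [-0.33 -0.44 -0.46] 0.04683561371532104
w15 (90, 190, 115, 280) 109.3 [4.00000e-03 1.09395e+02]
w15 (150, 190, 190, 240) 109.4 [3.00000e-03 1.09429e+02]
w15 (330, 190, 360, 240) 109.5 [6.00000e-03 1.09596e+02]
```

View pics/w15.png

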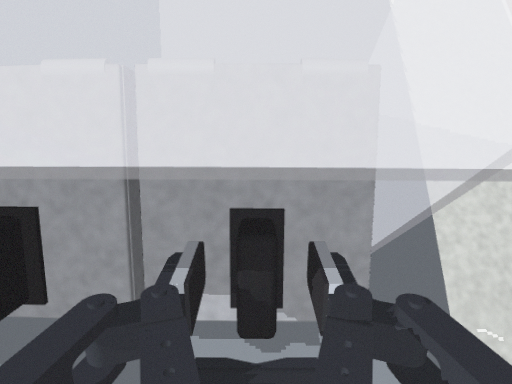

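```bash
python3 -m pendant '[[0,0,0,0,0,-20,0.5],[0,0,0,0,0,-30,1],[0,0,0,-20,0,-40,1],[0,0,0,-35,0,-40,1],[0,0,0,-35,0,-10,1],[0,0,0,-35,0,0,1],[0,0,0,0,0,0,1],[0,0,0,0,0,0,1]]'; python3 - <<'E'
from h import *
print(bot.sense()['position']); snap('wrist','w16'); snap('top','top1');snap('scene','scene1')
big('top1',210,115,310,265,4,'top1c')
n=np.array([.003,-.5,.866])
E
```

```text
time_s: 26.1
position: [0.5646, -0.1787, 0.2078]
eef_rot: [-2.466, -0.007, -0.002]
ft_force: [0.0, -0.2, -0.5]
finger_gap: 0.0852
[ 0.56460686 -0.17871891  0.2077788 ]
```

View pics/w16.png

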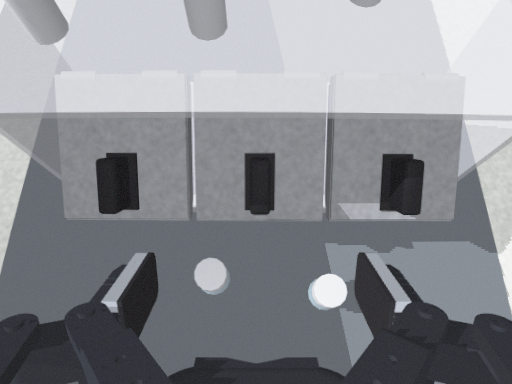

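View pics/scene1.png

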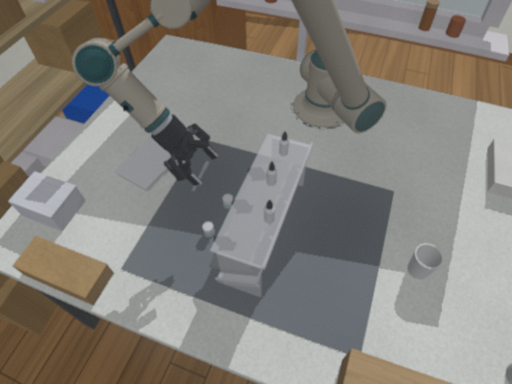

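View pics/top1.png

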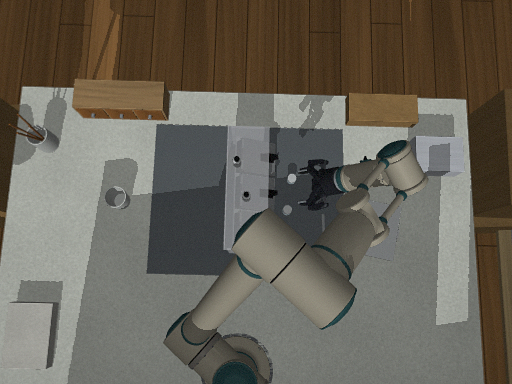

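```bash
python3 - <<'E'
from h import *
n=np.array([.003,-.5,.866])
for b in((70,125,95,205),(145,125,180,205),(205,125,238,205),(285,125,320,205),(340,125,375,195),(430,125,448,205)):
    X,g,d=cloud('w16',*b); X=X[d>0]; N=X@n*1000; s=X@np.array([0,.866,.5])*1000
    print(b,np.median(N).round(1),np.polyfit(s,N,1)[0].round(4))
bot.close_job()
E
```

```text
(70, 125, 95, 205) 108.9 0.0039
(145, 125, 180, 205) 109.0 0.0049
(205, 125, 238, 205) 109.1 0.0033
(285, 125, 320, 205) 109.2 0.0046
(340, 125, 375, 195) 109.4 0.0066
(430, 125, 448, 205) 109.5 0.0024
the job is handed in; nothing more can be done
```

All three lids are shut and latched, each having held against a firm tug, and I handed the job in at about 26 s of the 66 s allowed. I worked in order from near to far.

| Lid | First tug | Push | Last tug |
|---|---|---|---|
| Near | Came up (about 2 N at 7 mm of travel) | Once, to the hard stop | Held at 7.9 N, bar drawn about 5.4 mm |
| Middle | Came up (2.7 N at 8 mm; depth picture showed it 0.07 rad open) | Once, to the hard stop | Held at 8.2 N, bar drawn 5 to 6 mm |
| Far | Held at 8.1 N, bar drawn 5 to 6 mm, lid given about 0.023 rad | None, already latched | Same tug as the first |

- **Final state:** the last depth picture shows all three lids shut and level with each other. The bars are let go and the gripper is clear.
- **Other objects:** the bottles, pots and cup look unmoved in the last pictures. The arm partly hides the palette and tweezers, so I did not see those clearly.
- **Weaker points:** I judged how far each bar was drawn from the wrist force and the tool's travel, and the two agreed only to within about 1 mm. The near lid's tugs have no depth picture, and I read a side force of up to 7 N on that bar while it was gripped. That force went away when I let go.

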